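# Load a roller into the run-out rest and set its keeper screw

### The job

Roll the loose steel roller up the two little ramps of the run-out rest until it lies, roughly centred, in both vee notches under the keeper screw. Then turn the keeper screw clockwise by its ball-ended lever until it bottoms, and back it off a quarter turn so that the roller is held in but free to turn. Leave the things standing round about where they are.

Things in the scene. Friction and masses are not known exactly. Their poses are not given: they have to be found in the camera images.
- rest: Run-out rest, fixed to the bench. Origin on the bench top, mid-way between its two vee rests and below the axis line of the seated roller; x to its back (away from the robot when not turned), y to its left, z up. The steel rests, 26 mm wide, stand at y = +70 and -70 mm; a grey crossbar 16 mm high joins them at x = 31 to 77 mm. The bench in front of the ramps is bare.
- rest_notch (a point): where the roller's middle should come to lie: on the axis line of the seated roller, mid-way between the notches, 24 mm above the bench (6 mm lower than the roller's axis when it passes the lips). Axes as the rest's. Notch: front face 30, rear face 60 degrees steep; the rear face rises to 31 mm.
- rest_lip_left (a point): top of the left rest's lip, 10 mm above the bench, 16 mm in front of the notch line: here the ramp (11 degrees, from 1 mm high at its foot 50 mm farther forward) ends and the notch begins
- rest_lip_right (a point): the same point on the right rest. Above the back of the right rest a dial gauge is parked on a post (28 to 71 mm behind the notch line, up to 147 mm high)
- rest_boss (a point): middle of the top of the grey boss (33 mm across, 72 to 91 mm above the bench) through which the keeper screw runs, right over the left notch (x = 0, y = +70 mm of the rest); a 24 mm wide bracket, top 88 mm, carries it from behind
- roller: the roller: a ground, lightly oiled (slippery) steel cylinder, 40 mm in diameter, 200 mm long, about 0.45 kg, loose on the bench in front of the rest, roughly parallel to it. Origin at its middle on its axis; y runs along it to the rest's left, x and z turn as it rolls. It rolls ahead of a push and back down the ramps if let go there; pressed on above its axis height it jams against the bench.
- roller_left (a point): point on the roller's axis 95 mm left of its middle (5 mm inside its left end)
- roller_right (a point): point on the roller's axis 95 mm right of its middle (5 mm inside its right end)
- screw (a joint): angle of the keeper screw about its upright axis, rad: 0 is bottomed (hub down on the boss, white pad nipping the roller); it grows anticlockwise seen from above as the screw is backed off. Starts 6.1 to 8.7 (about 1 to 1.4 turns open), limit 9.4. Right-hand thread, the screw rises 10 mm a turn. Takes 2 to 3 N at lever_mid and stays where it is left.
- screw_hub (a point): on the screw's axis, half-way up its knurled dark hub (26 mm in diameter, 27 mm high; the hub's middle is 105 mm above the bench when bottomed). The axis stands at x = 0, y = +70 mm in the rest's frame.
- lever_mid (a point): point on the lever's centre line 40 mm out from the screw's axis, 118 mm above the bench when bottomed. The lever is a round bar, 10 mm thick, out to one side of the hub only, sloping up 12 degrees to a black ball (19 mm, 56 mm out). At screw = 0 it points 0.45 rad anticlockwise of the rest's x, and it turns with the screw. A fingertip can go all round it down to 95 mm above the bench.
- caliper: bystander: digital caliper lying flat, 201 mm long, left of the rest; origin under its middle
- loupe: bystander: black eye loupe, 35 mm across, 27 mm high, right of the rest; origin under its middle
- blower: bystander: dark red rubber dust blower, 55 mm across, 137 mm high, standing behind the rest; origin under its middle
- pot_b: bystander: small pot with a green lid, 52 mm across, 50 mm high, behind the rest; origin under its middle
- screwdriver: bystander: small precision screwdriver, 95 mm long, lying right of the rest; origin under its middle
There are look-alikes about, which are no part of the job. Leave any orange look-alike of the roller alone.

How it is judged:
By the outcome, as a careful person would: the job done as asked, in the order asked, and still so for the second after the job is handed in, with the robot touching nothing.
It also fails if it takes over 64 s, if anything falls off the work surface, if the arm or the gripper's body presses on something with over 40 N, if the wrist force passes 120 N, or if a joint passes its speed limit or range.

### The arm

A 6-joint arm with a two-finger parallel gripper is mounted at the origin on a cart in front of the work surface, level with it; the furniture and walls round the work are solid. World frame = base frame: x ahead of the robot, y to its left, z up, the work surface at z = 0. Lengths are in mm, angles in rad, forces in N, time in s.
With the tool pointing down it reaches from about 325 to 875 mm from the base axis. Payload 4.4 kg.
Tool frame: the origin (TCP) lies at the very end of the fingers, on their centre line; the grasp point (between the pads) lies 19 mm behind it; z points along the fingers, y is the line along which they close (so a half turn about z gives the same grasp; the last joint's range is limited). The gripper opens to 85 mm and grips with 20 to 120 N. Pads are 22 mm wide; open, the fingers measure 114 mm over their backs; the gripper's body (76 mm by 85 mm) begins 54 mm behind the grasp point. The pads swing forward as they close: fully open they stand 13 mm farther back than shut.
Start: joints at [-1.458, 0.207, 1.542, -0, 1.393, -0.15], TCP at [149.364, -555.264, 231.282] pointing down, gripper open.
Joint ranges: [-2.73, 2.73], [-0.86, 2.22], [0.23, 2.46], [-1.11, 4.25], [0.08, 2.63], [-2.82, 2.82]. Speed limits (rad/s): [2.79, 2.79, 3.14, 3.14, 3.14, 3.14].

### API

Orientations are given as a 3x3 rotation matrix whose columns are the frame's x, y, z axes.
In Python, from plant import manip gives the robot as it stands.
- The arm moves only by the tool jog_arm, never from a script. Its argument "increments" is a list of rows, each a list of 3 entries, a list of its own where there are three numbers: the closure, from -1 (fully open) to 1 (shut), so that 0 is half open, then the shift along the tool's x, y, z in m, then the turn, a rotation vector about the tool's x, y, z in rad. A call has 1 to 20 rows; each row shifts and turns the commanded pose from where the row before left it, along the tool's axes as they then stand; what a row does not reach is not made up. A row lasts 1/12 s, in which the tool goes at most 41.7 mm and 7.16 degrees, less where a joint would pass 70% of its speed; a pose out of reach is approached as far as the arm can. A call with a gripper value outside its range is refused whole. The fingers move at their own pace and stop on an object; the grip force is fixed at half the most. Time passes only in rows, so rows that do not move let the fingers close. It gives the time, the measured TCP pose, the force, the opening and the grip force at its end, in the units of the state.
- manip.sense(): the state, without advancing time (a new reading comes with each control period).
- manip.get_image(name): name is "side" or "top" or "wrist"; returns the picture (480x640x3 uint8, blue, green, red); there is no depth.
- manip.camera_info(name): a dict with "fov_y" (degrees; the focal length in pixels is half the picture's height over the tangent of half this angle, whatever the lens; pixels are square), "cx", "cy" (the principal point, pixels), "world_from_camera" (4x4, takes a point from camera to world coordinates). Camera axes: x right, y down, z forward; pixel columns grow to the right and rows downward; lengths in mm; the calibration is good to about 2 mm. The wrist camera is an equidistant fisheye: a pixel r from the principal point sees the ray r / f radians off the axis. A picture is of the moment at which its call begins: read the wrist's pose just before it. camera_info takes no time and is no camera call; for the wrist camera it gives the pose at the moment of the call.
- manip.close_job(): hands the job in; it is judged then, once.
The state is a dict: "time_s": time; "qpos": joint angles; "qvel": joint speeds; "tau": joint torques, N m; "tcp_pos": TCP position; "tool_rot": TCP orientation; "ft_force": force on the tool from outside, world axes, zero at the start; "wrist_torque": the same for the moment, N m; "gripper_width": finger opening in mm; "finger_force": force on a finger pad.
Only numpy, scipy, OpenCV 4.12 (cv2) and the standard library are available. Lean on these libraries where they do the work, as an engineer would, in place of code of your own. Each camera call takes 0.05 s, during which the arm holds its last target. There are 200 camera calls.

## Working session

There is one attempt and no reset: what is moved stays moved. The work goes in short steps, Python scripts to look and compute and a tool call to move; the robot and the scene stay as the last step left them, time stands still between calls to the robot, and variables do not carry over. Pictures are saved under pics/ and viewed, at most 10 in all, crops included, and the job is handed in when it is done.

Besides the shell and the picture viewer there is one more tool, called after "Emit:" as a command line: name --argument value ..., lists and objects as JSON in quotes. jog_arm: Moves the arm, as the interface text tells. Its arguments: {"type":"object","properties":{"increments":{"type":"array"}},"required":["increments"]}

```bash
mkdir -p pics; ls; python3 - <<'E'
from plant import manip
import cv2,numpy as np
for n in("side","top"):
    cv2.imwrite(f"pics/{n}0.png",manip.get_image(n)); c=manip.camera_info(n); print(n,c["fov_y"],c["cx"],c["cy"],np.round(c["world_from_camera"],3).tolist())
s=manip.sense();print(s["time_s"],s["tcp_pos"],np.round(s["tool_rot"],3).tolist())
E
```

```text
pics
side 44.71208898267348 312.3106464701413 242.19377772896448 [[0.947, -0.161, 0.277, 274.82], [-0.32, -0.481, 0.816, -904.398], [0.002, -0.862, -0.507, 690.57], [0.0, 0.0, 0.0, 1.0]]
top 43.76679462194149 327.1163316777304 244.0798405807688 [[-0.0, -0.985, 0.171, 362.402], [-1.0, 0.001, 0.007, 26.503], [-0.007, -0.171, -0.985, 1449.188], [0.0, 0.0, 0.0, 1.0]]
0.1 [ 149.28697008 -554.57505027  230.22049422] [[0.966, 0.26, -0.0], [0.26, -0.966, 0.002], [0.0, -0.002, -1.0]]
```

View pics/top0.png

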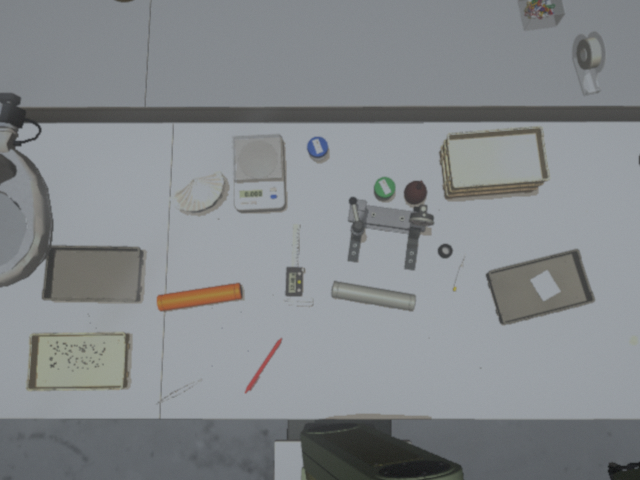

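View pics/side0.png

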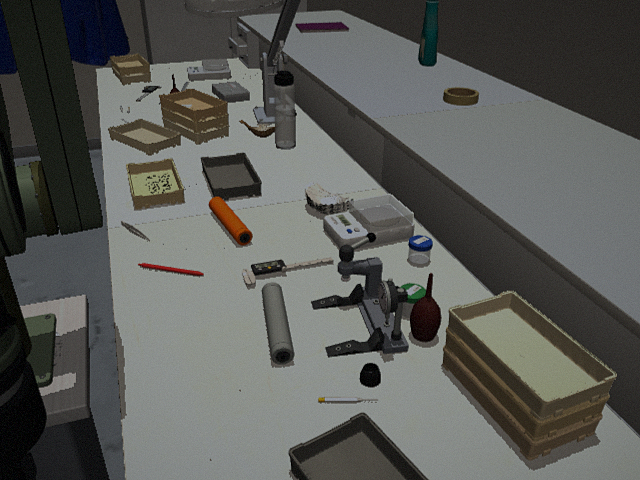

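The top view shows the steel roller at about (373,296), with ends (333,291) and (414,300). The rest's ramps are at (354,245) and (412,250), and the boss and screw are near (355,205). The only roller look-alike is the orange one at (200,297), which I'm leaving alone, so the grey cylinder in front of the rest is the roller. Next is one close crop to check this choice.

```bash
cat > h.py <<'E'
import numpy as np,cv2
from plant import manip
def ray(n,u,v,c=None):
    c=c or manip.camera_info(n); T=np.array(c["world_from_camera"]); f=240/np.tan(np.radians(c["fov_y"]/2))
    x,y=(u-c["cx"])/f,(v-c["cy"])/f
    if n=="wrist":
        r=np.hypot(x,y); d=np.array([x/r*np.sin(r),y/r*np.sin(r),np.cos(r)]) if r>0 else np.array([0,0,1.])
    else: d=np.array([x,y,1])
    return T[:3,3],T[:3,:3]@d
def onz(n,u,v,z,c=None):
    o,d=ray(n,u,v,c); return o+d*(z-o[2])/d[2]
def pix(n,p,c=None):
    c=c or manip.camera_info(n); T=np.array(c["world_from_camera"]); f=240/np.tan(np.radians(c["fov_y"]/2))
    q=T[:3,:3].T@(np.array(p)-T[:3,3])
    if n=="wrist":
        r=np.hypot(q[0],q[1]); a=np.arctan2(r,q[2]); return c["cx"]+f*a*q[0]/r,c["cy"]+f*a*q[1]/r
    return c["cx"]+f*q[0]/q[2],c["cy"]+f*q[1]/q[2]
E
python3 - <<'E'
import cv2,numpy as np
t=cv2.imread("pics/top0.png")[185:315,325:445]; s=cv2.imread("pics/side0.png")[235:365,255:415]
t=cv2.resize(t,None,fx=3.3,fy=3.3*1,interpolation=2); s=cv2.resize(s,None,fx=2.5,fy=2.5,interpolation=2)
o=np.zeros((430,800,3),np.uint8); o[:t.shape[0],:t.shape[1]]=t; o[:s.shape[0],400:400+s.shape[1]]=s
o=np.clip(o*1.3,0,255).astype(np.uint8)
cv2.imwrite("pics/crop0.png",o)
E
```

```text
(no output)
```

View pics/crop0.png

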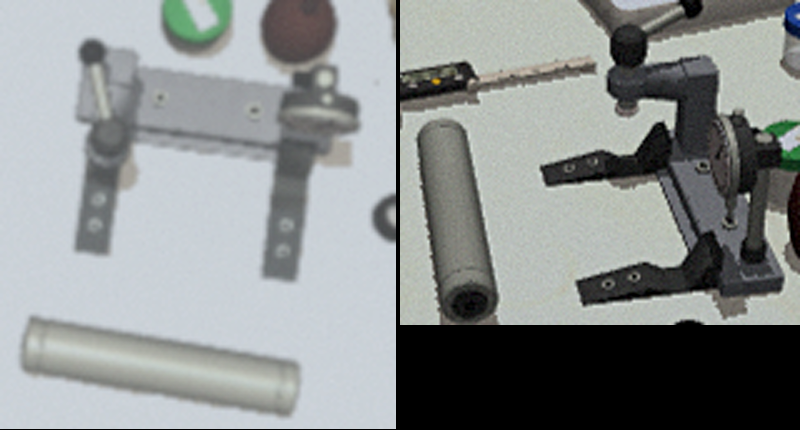

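```bash
python3 - <<'E'
from h import *
c=manip.camera_info("top")
P=lambda x,y:(325+(x+.5)/3.3-.5,185+(y+.5)/3.3-.5)
# feet
fl=onz("top",*P(92.5,252),1,c); fr=onz("top",*P(279.5,278),1,c)
d=fl-fr; print("feet",fl,fr,np.linalg.norm(d)); yaw=np.arctan2(-d[0],d[1]); print("yaw",yaw)
R=np.array([[np.cos(yaw),-np.sin(yaw)],[np.sin(yaw),np.cos(yaw)]])
notch=(fl+fr)[:2]/2+R@[66,0]; print("notch",notch)
hub=onz("top",*P(109,136),130,c); print("hub axis",hub,"pred",notch+R@[0,70])
ball=onz("top",*P(92,52),140,c); dd=ball-hub; print("ball",ball,np.linalg.norm(dd[:2]),"ang",np.arctan2(dd[1],dd[0])-yaw)
im=cv2.imread("pics/top0.png"); h=cv2.cvtColor(im,cv2.COLOR_BGR2HSV)
roi=h[275:315,325:420]; 
m=((roi[...,1]>18)&(roi[...,0]<50)).astype(np.uint8)
m=cv2.morphologyEx(m,cv2.MORPH_OPEN,np.ones((3,3)))
cs,_=cv2.findContours(m,0,2); k=max(cs,key=cv2.contourArea); r=cv2.minAreaRect(k); b=cv2.boxPoints(r)+[325,275]; print(r,b.tolist())
B=np.array([onz("top",*q,22,c)[:2] for q in b]);print(B, B.mean(0),np.linalg.norm(B[0]-B[1]),np.linalg.norm(B[1]-B[2]))
for e in (P(22,345),P(298,390)): print(onz("top",*e,22,c))
for p in ((*notch,24),(*(notch+R@[0,70]),91)): print("side px",pix("side",p))
E
```

```text
feet [571.26749971 -25.44851195   1.        ] [ 551.6834272  -163.51875592    1.        ] 139.45224331936438
yaw -0.14090145560951423
notch [ 626.82139039 -103.75238971]
hub axis [632.58920919 -32.67416826 130.        ] pred [636.65188894 -34.44610357]
ball [689.03601687 -21.15139447 140.        ] 57.610905334261 ang 0.3422698768474869Traceback (most recent call last):
  File "<stdin>", line 15, in <module>
ValueError: max() iterable argument is empty
```

```bash
python3 - <<'E'
from h import *
c=manip.camera_info("top")
P=lambda x,y:(325+(x+.5)/3.3-.5,185+(y+.5)/3.3-.5)
yaw=-.141;R=np.array([[np.cos(yaw),-np.sin(yaw)],[np.sin(yaw),np.cos(yaw)]]);n=np.array([627,-103.7])
l=onz("top",*P(25,344.5),21,c)[:2];r=onz("top",*P(296,388.5),21,c)[:2]
print(l,r,np.linalg.norm(l-r),"yaw",np.arctan2(-(l-r)[0],(l-r)[1]),"centre",(l+r)/2,"in rest",R.T@((l+r)/2-n), R.T@(l-n),R.T@(r-n))
for nm,u,v,z in(("blower",415,192,60),("loupe",445,251,20),("scrdr",459,275,3),("caliper",297,265,5)):print(nm,R.T@(onz("top",u,v,z,c)[:2]-n))
# target TCP: rest(x,y)
for x in(-170,-150,-31):print(x,n+R@[x,0])
E
```

```text
[500.65726432  24.74022779] [ 468.65252159 -170.89598997] 198.23681105902642 yaw -0.16215673461235586 centre [484.65489295 -73.07788109] in rest [-145.23589445   10.31400168] [-143.13902908  109.41022497] [-147.33275981  -88.78222161]
blower [111.19963784 -54.89202049]
loupe [ -13.62867417 -147.90238738]
scrdr [ -64.50631918 -190.72747182]
caliper [-95.41283903 202.85197533]
-170 [458.68708714 -79.80934568]
-150 [478.4886063  -82.62001089]
-31 [596.3076453  -99.34346892]
```

Emit:
jog_arm --increments '[[1,[0,0,0],[0,0,0.101]],[1,[0,0,0],[0,0,0.101]],[1,[0,0,0],[0,0,0.101]],[1,[0,0,0],[0,0,0.101]],[1,[0.0148,-0.0369,0],[0,0,0]],[1,[0.0148,-0.0369,0],[0,0,0]],[1,[0.0148,-0.0369,0],[0,0,0]],[1,[0.0148,-0.0369,0],[0,0,0]],[1,[0.0148,-0.0369,0],[0,0,0]],[1,[0.0148,-0.0369,0],[0,0,0]],[1,[0.0148,-0.0369,0],[0,0,0]],[1,[0.0148,-0.0369,0],[0,0,0]],[1,[0.0148,-0.0369,0],[0,0,0]],[1,[0.0148,-0.0369,0],[0,0,0]],[1,[0.0148,-0.0369,0],[0,0,0]],[1,[0.0148,-0.0369,0],[0,0,0]],[1,[0.0148,-0.0369,0],[0,0,0]],[1,[0.0148,-0.0369,0],[0,0,0]],[1,[0.0148,-0.0369,0],[0,0,0]],[1,[0.0148,-0.0369,0],[0,0,0]]]'

```text
time_s: 1.77
tcp_pos: [467.1, -1.9, 231.0]
tool_rot: [[0.99, -0.14, -0.0], [-0.14, -0.99, -0.0], [-0.0, 0.0, -1.0]]
ft_force: [1.4, -0.8, -0.2]
gripper_width: 0.2
finger_force: 0.0
```

Emit:
jog_arm --increments '[[1,[0.0148,-0.0369,0],[0,0,0]],[1,[0.0148,-0.0369,0],[0,0,0]],[1,[0,0,0],[0,0,0]],[1,[0,0,0],[0,0,0]]]'

```text
time_s: 2.1
tcp_pos: [506.5, 66.6, 230.5]
tool_rot: [[0.991, -0.137, -0.002], [-0.137, -0.991, -0.0], [-0.002, 0.0, -1.0]]
ft_force: [0.1, -0.4, 0.1]
gripper_width: 0.1
finger_force: 0.0
```

```bash
cat >> h.py <<'E'
yaw=-.141;R=np.array([[np.cos(yaw),-np.sin(yaw)],[np.sin(yaw),np.cos(yaw)]]);N=np.array([627,-103.7])
def rest(p): return R.T@(np.array(p)[:2]-N)
E
python3 - <<'E'
from h import *
import pickle
s=manip.sense();c=manip.camera_info("wrist");im=manip.get_image("wrist");cv2.imwrite("pics/w1.png",im);pickle.dump(c,open("w1.pkl","wb"))
print(s["tcp_pos"],rest(s["tcp_pos"]),s["time_s"])
for nm,p in(("rl",(500.7,24.7,20)),("rr",(468.7,-170.9,20))):print(nm,pix("wrist",p,c))
for y in(70,-70):
    for x,z in((-66,1),(-16,10),(0,12)):print((x,y),np.round(pix("wrist",(*(N+R@[x,y]),z),c)))
E
```

```text
[506.52588477  66.58931457 230.45804863] [-143.20983769  151.66873602] 2.1
rl (np.float64(360.0814186562986), np.float64(213.37284976696088))
rr (np.float64(535.6144668960999), np.float64(221.31395109164058))
(-66, 70) [398. 135.]
(-16, 70) [401.  85.]
(0, 70) [401.  69.]
(-66, -70) [519. 145.]
(-16, -70) [525. 100.]
(0, -70) [526.  85.]
```

View pics/w1.png

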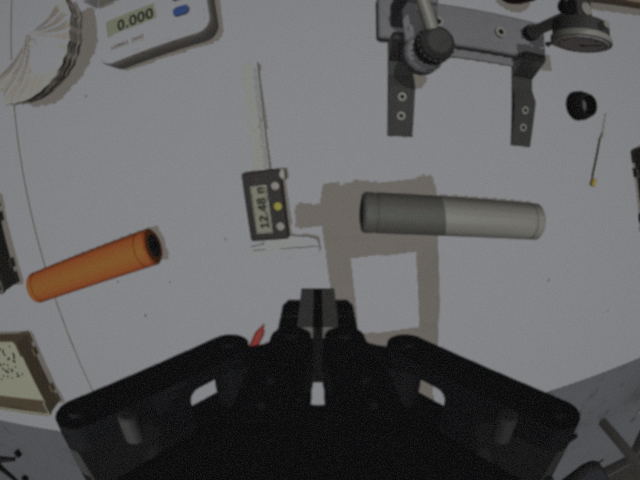

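The wrist view shows the ramp feet at (400,136) and (521,146), within 3 px of prediction. The roller's ends are near (366,213) and (542,221), so it sits slightly further right than I estimated. The caliper and the orange roller are clear of the path.

```bash
python3 - <<'E'
from h import *
import pickle
c=pickle.load(open("w1.pkl","rb"))
for nm,u,v,z in(("l",367,213,20),("r",542,221,22),("fl",400,136,1),("fr",521.5,146,1)):print(nm,rest(onz("wrist",u,v,z,c)))
g=cv2.cvtColor(cv2.imread("pics/w1.png"),6)
print(g[213,352:380]); print(g[221,530:552])
E
```

```text
l [-142.64879998  102.61003452]
r [-146.28539641  -96.30860274]
fl [-66.68682621  68.25227816]
fr [-66.85443423 -72.94111512]
[103 105 105 104  99 104  90  67  43  21  36  39  54  64  75  83  83  84
  86  86  84  85  82  82  81  80  77  73]
[114 111 111 111 114 110 107 102  98 105 109 113 111 109 111 111 126 133
 132 134 132 132]
```

Emit:
jog_arm --increments '[[1,[0,0,0.0365],[0,0,0]],[1,[0,0,0.0365],[0,0,0]],[1,[0,0,0.0365],[0,0,0]],[1,[0,0,0.0365],[0,0,0]],[1,[0,0,0.0365],[0,0,0]],[1,[0,0,0.0365],[0,0,0]],[1,[0,0,0],[0,0,0]],[1,[0,0.004,0],[0,0,0]],[1,[0,0.004,0],[0,0,0]],[1,[0,0.004,0],[0,0,0]],[1,[0,0.004,0],[0,0,0]],[1,[0,0.004,0],[0,0,0]],[1,[0,0.004,0],[0,0,0]],[1,[0,0.004,0],[0,0,0]],[1,[0,0.004,0],[0,0,0]],[1,[0,0.003,0],[0,0,0]],[1,[0,0,0],[0,0,0]],[1,[0,0,0],[0,0,0]]]'

```text
time_s: 3.65
tcp_pos: [501.4, 29.8, 12.1]
tool_rot: [[0.99, -0.141, -0.001], [-0.141, -0.99, -0.001], [-0.0, 0.001, -1.0]]
ft_force: [-0.2, -0.3, -0.0]
gripper_width: 0.2
finger_force: 0.0
```

```bash
python3 - <<'E'
from h import *
s=manip.sense();print(s["tcp_pos"],rest(s["tcp_pos"]),s["time_s"])
t0=cv2.imread("pics/top0.png");t=manip.get_image("top");cv2.imwrite("pics/top1.png",t)
sd=manip.get_image("side");cv2.imwrite("pics/side1.png",sd)
a=cv2.resize(t[185:315,325:445],None,fx=3.3,fy=3.3,interpolation=2);b=cv2.resize(sd[235:395,235:395],None,fx=2.5,fy=2.5,interpolation=2)
o=np.zeros((430,800,3),np.uint8);o[:a.shape[0],:a.shape[1]]=a;o[:b.shape[0],400:400+b.shape[1]]=b
cv2.imwrite("pics/crop1.png",np.clip(o*1.3,0,255).astype(np.uint8))
E
```

```text
[501.42818363  29.83032155  12.11071343] [-143.09108788  114.55814423] 3.65
```

View pics/crop1.png

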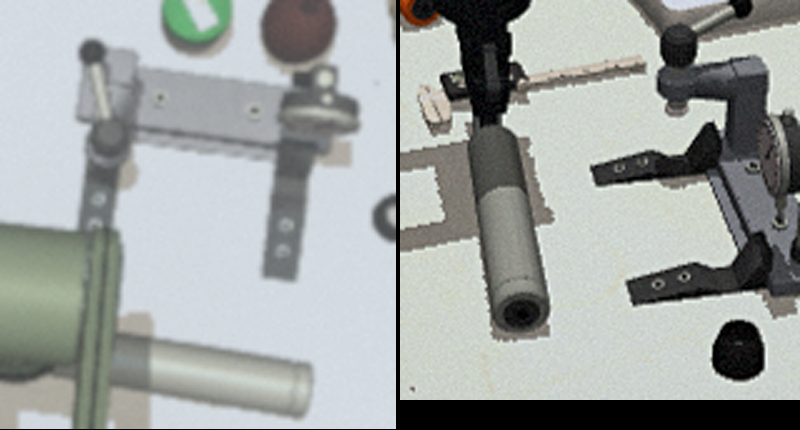

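The roller's right end moved about 9 mm to the right and now sits near y = -98, so the roller is centred within a few mm. Next I back off and go round to its front.

Emit:
jog_arm --increments '[[1,[0,-0.015,0],[0,0,0]],[1,[0,-0.015,0],[0,0,0]],[0.5,[-0.022,0,0],[0,0,0]],[0,[-0.022,0,0],[0,0,0]],[0,[-0.022,0,0.003],[0,0,0]],[0,[0,0.029,0.002],[0,0,0]],[0,[0,0.029,0],[0,0,0]],[0,[0,0.029,0],[0,0,0]],[0,[0,0.029,0],[0,0,0]],[0,[0,0.029,0],[0,0,0]],[0,[0,0,0],[0,0,0]],[0,[0,0,0],[0,0,0]],[0,[0.006,0,0],[0,0,0]],[0,[0.006,0,0],[0,0,0]],[0,[0.006,0,0],[0,0,0]],[0,[0.005,0,0],[0,0,0]],[0,[0.005,0,0],[0,0,0]],[0,[0.005,0,0],[0,0,0]],[0,[0.005,0,0],[0,0,0]],[0,[0.005,0,0],[0,0,0]]]'

```text
time_s: 5.42
tcp_pos: [463.1, -80.3, 7.2]
tool_rot: [[0.99, -0.14, -0.0], [-0.14, -0.99, 0.0], [-0.0, -0.0, -1.0]]
ft_force: [-0.2, 0.8, 0.7]
gripper_width: 42.7
finger_force: 0.1
```

```bash
python3 - <<'E'
from h import *
s=manip.sense();print(s["tcp_pos"],rest(s["tcp_pos"]),s["time_s"],s["gripper_width"],s["ft_force"])
E
```

```text
[463.14717101 -80.25885684   7.17277449] [-165.52100692    0.18173994] 5.4167 42.69149713878499 [-0.17366219  0.82552596  0.74719526]
```

Emit:
jog_arm --increments '[[0,[0.005,0,0],[0,0,0]],[0,[0.005,0,0],[0,0,0]],[0,[0.005,0,0],[0,0,0]],[0,[0.005,0,0],[0,0,0]],[0,[0.005,0,0],[0,0,0]],[0,[0.005,0,0],[0,0,0]],[0,[0.005,0,0],[0,0,0]],[0,[0.005,0,0],[0,0,0]],[0,[0.005,0,0],[0,0,0]],[0,[0.005,0,0],[0,0,0]],[0,[0.005,0,0],[0,0,0]],[0,[0.005,0,0],[0,0,0]],[0,[0.005,0,0],[0,0,0]],[0,[0.004,0,0],[0,0,0]],[0,[0.004,0,0],[0,0,0]],[0,[0.004,0,0],[0,0,0]],[0,[0.004,0,0],[0,0,0]],[0,[0.004,0,0],[0,0,0]],[0,[0,0,0],[0,0,0]],[0,[0,0,0],[0,0,0]]]'

```text
time_s: 7.08
tcp_pos: [548.1, -92.7, 7.6]
tool_rot: [[0.99, -0.141, 0.002], [-0.141, -0.99, -0.001], [0.002, 0.0, -1.0]]
ft_force: [-0.8, 0.4, 0.1]
gripper_width: 42.9
finger_force: 0.3
```

```bash
python3 - <<'E'
from h import *
s=manip.sense();print(s["tcp_pos"],rest(s["tcp_pos"]),s["time_s"],s["gripper_width"],s["ft_force"])
w=manip.get_image("wrist");sd=manip.get_image("side");t=manip.get_image("top")
b=cv2.resize(sd[235:395,235:395],None,fx=2.5,fy=2.5,interpolation=2)
o=np.zeros((600,800,3),np.uint8);o[:400,:400]=b;w2=cv2.resize(w[0:360,150:550],None,fx=1,fy=1);o[:360,400:800]=w2;o[405:600,400:700]=cv2.resize(t[230:295,340:440],None,fx=3,fy=3)
cv2.imwrite("pics/crop2.png",np.clip(o*1.3,0,255).astype(np.uint8))
E
```

```text
[548.1158276  -92.65115857   7.56103257] [-79.65405227  -0.1466577 ] 7.0833 42.89619387377572 [-0.75822635  0.43360492  0.08648844]
```

View pics/crop2.png

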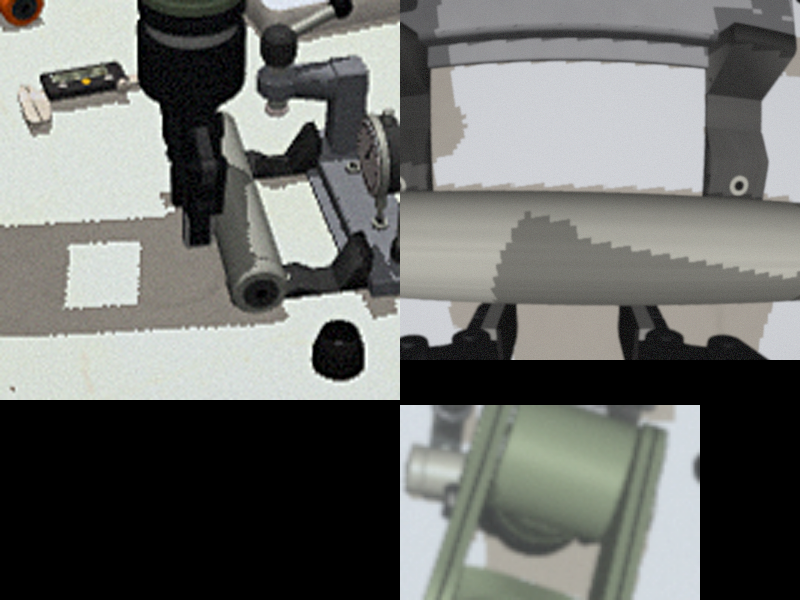

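The roller lies square on both ramps against both fingers. I'll keep going over the lips.

Emit:
jog_arm --increments '[[0,[0.003,0,0],[0,0,0]],[0,[0.003,0,0],[0,0,0]],[0,[0.003,0,0],[0,0,0]],[0,[0.003,0,0],[0,0,0]],[0,[0.003,0,0],[0,0,0]],[0,[0.003,0,0],[0,0,0]],[0,[0.003,0,0],[0,0,0]],[0,[0.003,0,0],[0,0,0]],[0,[0.003,0,0],[0,0,0]],[0,[0.002,0,0],[0,0,0]],[0,[0.002,0,0],[0,0,0]],[0,[0.002,0,0],[0,0,0]],[0,[0.002,0,0],[0,0,0]],[0,[0.002,0,0],[0,0,0]],[0,[0.002,0,0],[0,0,0]],[0,[0.002,0,0],[0,0,0]],[0,[0.002,0,0],[0,0,0]],[0,[0,0,0],[0,0,0]],[0,[0,0,0],[0,0,0]],[0,[0,0,0],[0,0,0]]]'

```text
time_s: 8.9
tcp_pos: [589.3, -98.4, 7.2]
tool_rot: [[0.99, -0.141, -0.0], [-0.141, -0.99, 0.0], [-0.0, -0.0, -1.0]]
ft_force: [0.0, 0.0, 0.3]
gripper_width: 42.6
finger_force: 0.0
```

```bash
python3 - <<'E'
from h import *
s=manip.sense();print(s["tcp_pos"],rest(s["tcp_pos"]),s["time_s"],s["gripper_width"],s["ft_force"])
c=manip.camera_info("wrist");w=manip.get_image("wrist");sd=manip.get_image("side")
cv2.imwrite("pics/w3.png",w)
b=cv2.resize(sd[235:395,255:415],None,fx=2.5,fy=2.5,interpolation=2)
o=np.zeros((400,800,3),np.uint8);o[:400,:400]=b;o[:360,400:800]=w[0:360,120:520]
cv2.imwrite("pics/crop3.png",np.clip(o*1.3,0,255).astype(np.uint8))
for z in(24,30):
  for x in(-16,0):
    print(z,x,[np.round(pix("wrist",(*(N+R@[x+d,0]),z),c)) for d in(-20,0,20)])
for y in(-100,100):print(pix("side",(*(N+R@[0,y]),24)))
E
```

```text
[589.33503066 -98.42381188   7.21305182] [-38.03266052  -0.06935395] 8.9 42.6294137249928 [4.68315498e-02 1.51516442e-04 2.57410309e-01]
24 -16 [array([316., 321.]), array([316., 272.]), array([315., 217.])]
24 0 [array([316., 282.]), array([316., 228.]), array([315., 170.])]
30 -16 [array([316., 329.]), array([316., 278.]), array([315., 220.])]
30 0 [array([316., 288.]), array([315., 232.]), array([315., 172.])]
(np.float64(367.25042301723636), np.float64(348.0613479867536))
(np.float64(341.03248180578584), np.float64(283.16580942970967))
```

View pics/crop3.png

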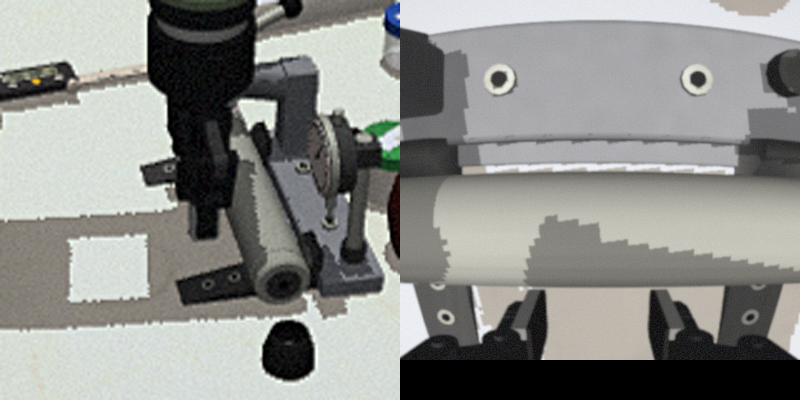

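The roller is seated. In the wrist view it spans rows 172–285, where 170–282 was predicted. In the side view its right end is at (368,348), against a predicted (367,348). Now I back off, rise and look at the lever.

Emit:
jog_arm --increments '[[0,[-0.01,0,0],[0,0,0]],[0,[-0.02,0,0],[0,0,0]],[0,[-0.03,0,0],[0,0,0]],[0.5,[-0.02,0,-0.03],[0,0,0]],[1,[0,0,-0.04],[0,0,0]],[1,[0,0,-0.04],[0,0,0]],[1,[0,0,-0.04],[0,0,0]],[1,[0,0,-0.04],[0,0,0]],[1,[0,0,-0.02],[0,0,0]],[1,[0,0,0],[0,0,0]],[1,[0,0,0],[0,0,0]]]'

```text
time_s: 9.92
tcp_pos: [511.2, -87.5, 219.2]
tool_rot: [[0.99, -0.141, 0.004], [-0.141, -0.99, -0.001], [0.004, 0.001, -1.0]]
ft_force: [-0.2, 0.1, -0.1]
gripper_width: 0.1
finger_force: 0.0
```

```bash
python3 - <<'E'
from h import *
s=manip.sense();c=manip.camera_info("wrist");w=manip.get_image("wrist");cv2.imwrite("pics/w4.png",w)
import pickle;pickle.dump(c,open("w4.pkl","wb"))
print(s["tcp_pos"],rest(s["tcp_pos"]),s["time_s"])
print(pix("wrist",(*(N+R@[0,70]),128),c),pix("wrist",(*(N+R@[56*np.cos(.34),70+56*np.sin(.34)]),132),c))
cv2.imwrite("pics/crop4.png",np.clip(cv2.resize(w[60:300,100:420],None,fx=2,fy=2)*1.3,0,255).astype(np.uint8))
E
```

```text
[511.16528291 -87.51197186 219.20787158] [-116.96012488   -0.25125303] 9.9167
(np.float64(205.85354353450288), np.float64(71.20624892801035)) (np.float64(179.8456214419648), np.float64(-1.206644544834262))
```

View pics/crop4.png

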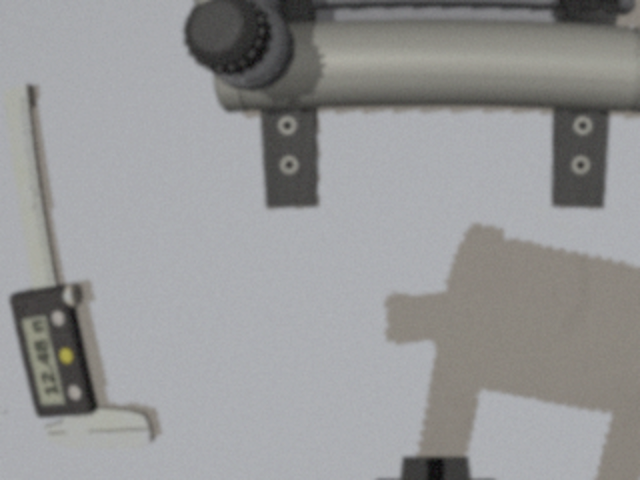

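```bash
python3 - <<'E'
from h import *
import pickle
c=pickle.load(open("w4.pkl","rb"))
h=onz("wrist",210,75,128,c);print(h,rest(h))
c=pickle.load(open("w1.pkl","rb"))
for p in((435,46),):h=onz("wrist",*p,128,c);print(h,rest(h))
E
```

```text
[633.66379083 -36.7963551  128.        ] [-2.80452828 67.17617457]
[631.63179395 -31.17650481 128.        ] [-5.60613542 72.45469009]
```

Emit:
jog_arm --increments '[[1,[0.026,-0.0224,0],[0,0,0]],[1,[0.026,-0.0224,0],[0,0,0]],[1,[0.026,-0.0224,0],[0,0,0]],[1,[0.026,-0.0224,0],[0,0,0]],[1,[0.026,-0.0224,0],[0,0,0]],[1,[0,0,0.028],[0,0,0]],[1,[0,0,0.028],[0,0,0]],[1,[0,0,0.028],[0,0,0]],[1,[0,0,0.029],[0,0,0]],[1,[0,0,0],[0,0,0]],[1,[0,0,0],[0,0,0]]]'

```text
time_s: 10.88
tcp_pos: [651.0, 5.8, 99.5]
tool_rot: [[0.99, -0.141, -0.01], [-0.141, -0.99, 0.001], [-0.01, 0.0, -1.0]]
ft_force: [0.2, -0.2, -0.1]
gripper_width: 0.1
finger_force: 0.0
```

```bash
python3 - <<'E'
from h import *
s=manip.sense();p=rest(s["tcp_pos"]);print(s["tcp_pos"],p,s["time_s"],s["ft_force"])
H=np.array([-2,69.5]);r=45
sd=manip.get_image("side");cv2.imwrite("pics/crop5.png",np.clip(cv2.resize(sd[200:360,260:440],None,fx=3,fy=3)*1.3,0,255).astype(np.uint8))
print(np.arctan2(*(p-H)[::-1]),np.linalg.norm(p-H))
th=1.25-.15*np.arange(0,39);q=H+r*np.c_[np.cos(th),np.sin(th)]
d=np.diff(q,axis=0)
print([[round(a/1000,4),round(-b/1000,4)] for a,b in d])
E
```

```text
[651.01825302   5.83333932  99.51591186] [  8.38681754 111.82168927] 10.8833 [ 0.20733405 -0.2067107  -0.05138905]
1.330127781754394 43.57764749880715
[[np.float64(0.0062), np.float64(0.0026)], [np.float64(0.0058), np.float64(0.0035)], [np.float64(0.0052), np.float64(0.0043)], [np.float64(0.0045), np.float64(0.005)], [np.float64(0.0037), np.float64(0.0057)], [np.float64(0.0028), np.float64(0.0061)], [np.float64(0.0018), np.float64(0.0065)], [np.float64(0.0008), np.float64(0.0067)], [np.float64(-0.0002), np.float64(0.0067)], [np.float64(-0.0012), np.float64(0.0066)], [np.float64(-0.0022), np.float64(0.0064)], [np.float64(-0.0031), np.float64(0.006)], [np.float64(-0.0039), np.float64(0.0055)], [np.float64(-0.0047), np.float64(0.0048)], [np.float64(-0.0054), np.float64(0.0041)], [np.float64(-0.0059), np.float64(0.0032)], [np.float64(-0.0063), np.float64(0.0023)], [np.float64(-0.0066), np.float64(0.0013)], [np.float64(-0.0067), np.float64(0.0003)], [np.float64(-0.0067), np.float64(-0.0007)], [np.float64(-0.0065), np.float64(-0.0017)], [np.float64(-0.0062), np.float64(-0.0027)], [np.float64(-0.0057), np.float64(-0.0035)], [np.float64(-0.0051), np.float64(-0.0044)], [np.float64(-0.0044), np.float64(-0.0051)], [np.float64(-0.0036), np.float64(-0.0057)], [np.float64(-0.0027), np.float64(-0.0062)], [np.float64(-0.0018), np.float64(-0.0065)], [np.float64(-0.0008), np.float64(-0.0067)], [np.float64(0.0002), np.float64(-0.0067)], [np.float64(0.0012), np.float64(-0.0066)], [np.float64(0.0022), np.float64(-0.0064)], [np.float64(0.0031), np.float64(-0.006)], [np.float64(0.004), np.float64(-0.0054)], [np.float64(0.0048), np.float64(-0.0048)], [np.float64(0.0054), np.float64(-0.004)], [np.float64(0.006), np.float64(-0.0032)], [np.float64(0.0064), np.float64(-0.0022)]]
```

View pics/crop5.png

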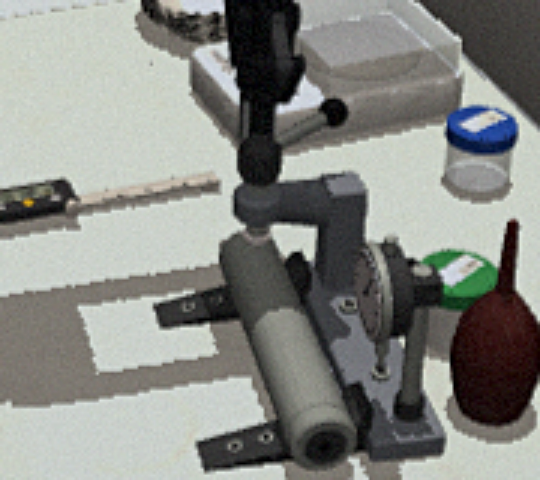

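The finger stands on the lever's anticlockwise side, clear of it, and the roller is still seated. Now I turn clockwise.

Emit:
jog_arm --increments '[[1,[0.0062,0.0026,-0.004],[0,0,0]],[1,[0.0058,0.0035,0],[0,0,0]],[1,[0.0052,0.0043,0],[0,0,0]],[1,[0.0045,0.005,0],[0,0,0]],[1,[0.0037,0.0057,0],[0,0,0]],[1,[0.0028,0.0061,0],[0,0,0]],[1,[0.0018,0.0065,0],[0,0,0]],[1,[0.0008,0.0067,0],[0,0,0]],[1,[-0.0002,0.0067,0],[0,0,0]],[1,[-0.0012,0.0066,0],[0,0,0]]]'

```text
time_s: 11.77
tcp_pos: [676.2, -52.6, 108.0]
tool_rot: [[0.99, -0.141, 0.0], [-0.141, -0.99, 0.0], [0.0, -0.0, -1.0]]
ft_force: [1.0, 2.3, -1.1]
gripper_width: -0.4
finger_force: 0.8
```

```bash
cat >> h.py <<'E'
H=np.array([-2,69.5])
def st():
    s=manip.sense();p=rest(s["tcp_pos"]);f=R.T@s["ft_force"][:2];e=p-H;th=np.arctan2(e[1],e[0])
    print("t",s["time_s"],"p",p.round(1),"z",round(s["tcp_pos"][2],1),"th",th.round(3),"r",np.linalg.norm(e).round(1),"tilt",np.round(s["tool_rot"][2],3),"f rest",f.round(1),"ccw-tang f",(f@[-np.sin(th),np.cos(th)]).round(1))
E
python3 -c "from h import *;st()"
```

```text
t 11.7667 p [41.5 57.5] z 108.0 th -0.269 r 45.2 tilt [ 0. -0. -1.] f rest [0.7 2.4] ccw-tang f 2.5
```

Emit:
jog_arm --increments '[[1,[-0.0022,0.0064,0],[0,0,0]],[1,[-0.0031,0.006,0.001],[0,0,0]],[1,[-0.0039,0.0055,0],[0,0,0]],[1,[-0.0047,0.0048,0.001],[0,0,0]],[1,[-0.0054,0.0041,0],[0,0,0]],[1,[-0.0059,0.0032,0.001],[0,0,0]],[1,[-0.0063,0.0023,0],[0,0,0]],[1,[-0.0066,0.0013,0.001],[0,0,0]],[1,[-0.0067,0.0003,0],[0,0,0]],[1,[-0.0067,-0.0007,0.001],[0,0,0]],[1,[-0.0065,-0.0017,0],[0,0,0]],[1,[-0.0062,-0.0027,0.001],[0,0,0]],[1,[-0.0057,-0.0035,0],[0,0,0]],[1,[-0.0051,-0.0044,0],[0,0,0]],[1,[-0.0044,-0.0051,0],[0,0,0]],[1,[-0.0036,-0.0057,0],[0,0,0]],[1,[-0.0027,-0.0062,0],[0,0,0]],[1,[-0.0018,-0.0065,0],[0,0,0]]]'

```text
time_s: 13.27
tcp_pos: [590.2, -36.6, 102.5]
tool_rot: [[0.99, -0.141, 0.001], [-0.141, -0.99, -0.001], [0.001, 0.001, -1.0]]
ft_force: [2.2, -2.8, 0.2]
gripper_width: -0.1
finger_force: 1.0
```

```bash
python3 -c "from h import *;st()"
```

```text
t 13.2667 p [-45.8  61.3] z 102.5 th -2.956 r 44.6 tilt [ 0.001  0.001 -1.   ] f rest [ 2.6 -2.5] ccw-tang f 2.9
```

Emit:
jog_arm --increments '[[1,[-0.0008,-0.0067,0],[0,0,0]],[1,[0.0002,-0.0067,0],[0,0,0]],[1,[0.0012,-0.0066,0],[0,0,0]],[1,[0.0022,-0.0064,0],[0,0,0]],[1,[0.0031,-0.006,0],[0,0,0]],[1,[0.004,-0.0054,0],[0,0,0]],[1,[0.0048,-0.0048,0],[0,0,0]],[1,[0.0054,-0.004,0],[0,0,0]],[1,[0.006,-0.0032,0],[0,0,0]],[1,[0.0064,-0.0022,0],[0,0,0]],[1,[0.0066,-0.0013,0],[0,0,0]],[1,[0.0067,-0.0003,0],[0,0,0]],[1,[0.0067,0.0008,0],[0,0,0]],[1,[0,0,0],[0,0,0]]]'

```text
time_s: 14.43
tcp_pos: [650.7, 7.9, 102.3]
tool_rot: [[0.99, -0.141, 0.001], [-0.141, -0.99, 0.001], [0.001, -0.001, -1.0]]
ft_force: [-1.0, 0.6, -1.0]
gripper_width: -0.0
finger_force: 0.4
```

```bash
python3 -c "
from h import *;st()
th=-4.9-.06*np.arange(0,14);q=H+45*np.c_[np.cos(th),np.sin(th)]
print([[round(float(a)/1000,4),round(-float(b)/1000,4)] for a,b in np.diff(q,axis=0)])"
```

```text
t 14.4333 p [  7.8 113.8] z 102.3 th 1.353 r 45.4 tilt [ 0.001 -0.001 -1.   ] f rest [-1.1  0.4] ccw-tang f 1.1
[[0.0026, 0.0006], [0.0026, 0.0007], [0.0025, 0.0009], [0.0025, 0.001], [0.0024, 0.0012], [0.0023, 0.0013], [0.0023, 0.0015], [0.0022, 0.0016], [0.0021, 0.0017], [0.002, 0.0019], [0.0018, 0.002], [0.0017, 0.0021], [0.0016, 0.0022]]
```

Emit:
jog_arm --increments '[[1,[0.0026,0.0006,0],[0,0,0]],[1,[0.0026,0.0007,0],[0,0,0]],[1,[0.0025,0.0009,0],[0,0,0]],[1,[0.0025,0.001,0],[0,0,0]],[1,[0,0,0],[0,0,0]]]'

```text
time_s: 14.85
tcp_pos: [659.2, 3.1, 102.3]
tool_rot: [[0.99, -0.141, -0.0], [-0.141, -0.99, 0.0], [-0.0, -0.0, -1.0]]
ft_force: [-2.3, 1.5, -0.5]
gripper_width: 0.3
finger_force: 0.9
```

```bash
python3 -c "from h import *;st()"
```

```text
t 14.85 p [ 16.9 110.2] z 102.3 th 1.136 r 44.9 tilt [-0. -0. -1.] f rest [-2.5  1.1] ccw-tang f 2.7
```

Emit:
jog_arm --increments '[[1,[0.0024,0.0012,0],[0,0,0]],[1,[0.0023,0.0013,0],[0,0,0]],[1,[0,0,0],[0,0,0]]]'

```text
time_s: 15.1
tcp_pos: [663.6, -0.0, 102.3]
tool_rot: [[0.99, -0.141, 0.0], [-0.141, -0.99, 0.0], [0.0, -0.0, -1.0]]
ft_force: [-2.5, 0.7, -0.7]
gripper_width: -0.2
finger_force: 1.1
```

Emit:
jog_arm --increments '[[1,[0.0023,0.0015,0],[0,0,0]],[1,[0,0,0],[0,0,0]]]'

```text
time_s: 15.27
tcp_pos: [665.7, -1.8, 102.3]
tool_rot: [[0.99, -0.141, 0.0], [-0.141, -0.99, 0.0], [0.0, -0.0, -1.0]]
ft_force: [-3.2, 0.8, -0.4]
gripper_width: -0.1
finger_force: 1.2
```

```bash
python3 -c "from h import *;st()"
```

```text
t 15.2667 p [ 24.  106.3] z 102.3 th 0.956 r 45.0 tilt [ 0. -0. -1.] f rest [-3.3  0.3] ccw-tang f 2.9
```

Emit:
jog_arm --increments '[[1,[0.0022,0.0016,0],[0,0,0]],[1,[0,0,0],[0,0,0]]]'

```text
time_s: 15.43
tcp_pos: [667.7, -3.7, 102.4]
tool_rot: [[0.99, -0.141, 0.0], [-0.141, -0.99, 0.0], [0.0, -0.0, -1.0]]
ft_force: [-3.5, 1.6, -0.2]
gripper_width: -0.2
finger_force: 1.3
```

Emit:
jog_arm --increments '[[1,[0.001,0.0009,0],[0,0,0]],[1,[0,0,0],[0,0,0]]]'

```text
time_s: 15.6
tcp_pos: [668.4, -4.6, 102.3]
tool_rot: [[0.99, -0.141, 0.0], [-0.141, -0.99, 0.0], [0.0, -0.0, -1.0]]
ft_force: [-2.8, 0.7, 0.1]
gripper_width: 0.3
finger_force: 1.3
```

Emit:
jog_arm --increments '[[1,[0.001,0.0009,0],[0,0,0]],[1,[0,0,0],[0,0,0]]]'

```text
time_s: 15.77
tcp_pos: [668.7, -5.3, 102.1]
tool_rot: [[0.99, -0.141, -0.001], [-0.141, -0.99, 0.001], [-0.001, -0.001, -1.0]]
ft_force: [-4.6, 2.7, 0.9]
gripper_width: 0.2
finger_force: 2.1
```

```bash
python3 -c "from h import *;st()"
```

```text
t 15.7667 p [ 27.5 103.3] z 102.1 th 0.854 r 44.9 tilt [-0.001 -0.001 -1.   ] f rest [-5.   2.1] ccw-tang f 5.1
```

Force is rising (5 N against the usual 2.7 N). I'll push further to confirm it has bottomed.

Emit:
jog_arm --increments '[[1,[0.001,0.001,0],[0,0,0]],[1,[0,0,0],[0,0,0]]]'

```text
time_s: 15.93
tcp_pos: [669.1, -5.8, 102.0]
tool_rot: [[0.99, -0.141, -0.002], [-0.141, -0.99, 0.002], [-0.002, -0.002, -1.0]]
ft_force: [-4.3, 4.3, 1.7]
gripper_width: 0.2
finger_force: 2.9
```

Emit:
jog_arm --increments '[[1,[0.001,0.001,0],[0,0,0]],[1,[0,0,0],[0,0,0]]]'

```text
time_s: 16.1
tcp_pos: [669.5, -6.3, 101.9]
tool_rot: [[0.99, -0.141, -0.003], [-0.141, -0.99, 0.003], [-0.004, -0.002, -1.0]]
ft_force: [-6.2, 5.7, 1.8]
gripper_width: 0.2
finger_force: 3.7
```

```bash
python3 -c "from h import *;st()"
```

```text
t 16.1 p [ 28.4 102.4] z 101.9 th 0.826 r 44.8 tilt [-0.004 -0.002 -1.   ] f rest [-6.9  4.7] ccw-tang f 8.3
```

Emit:
jog_arm --increments '[[1,[0.001,0.001,0],[0,0,0]],[1,[0.001,0.001,0],[0,0,0]],[1,[0.001,0.001,0],[0,0,0]],[1,[0,0,0],[0,0,0]],[1,[0,0,0],[0,0,0]]]'

```text
time_s: 16.52
tcp_pos: [670.6, -7.6, 101.6]
tool_rot: [[0.99, -0.14, -0.007], [-0.14, -0.99, 0.006], [-0.007, -0.005, -1.0]]
ft_force: [-9.6, 10.1, 3.3]
gripper_width: -0.1
finger_force: 6.0
```

```bash
python3 - <<'E'
from h import *
st()
sd=manip.get_image("side");t=manip.get_image("top");cv2.imwrite("pics/side6.png",sd);cv2.imwrite("pics/top6.png",t)
o=np.zeros((480,800,3),np.uint8);b=cv2.resize(sd[220:340,310:430],None,fx=4,fy=4)
o[:480,:480]=b;a=cv2.resize(t[185:265,325:405],None,fx=4,fy=4);o[:320,480:800]=a
cv2.imwrite("pics/crop6.png",np.clip(o*1.4,0,255).astype(np.uint8))
E
```

```text
t 16.5167 p [ 29.6 101.3] z 101.6 th 0.788 r 44.8 tilt [-0.007 -0.005 -1.   ] f rest [-10.9   8.7] ccw-tang f 13.9
```

View pics/crop6.png

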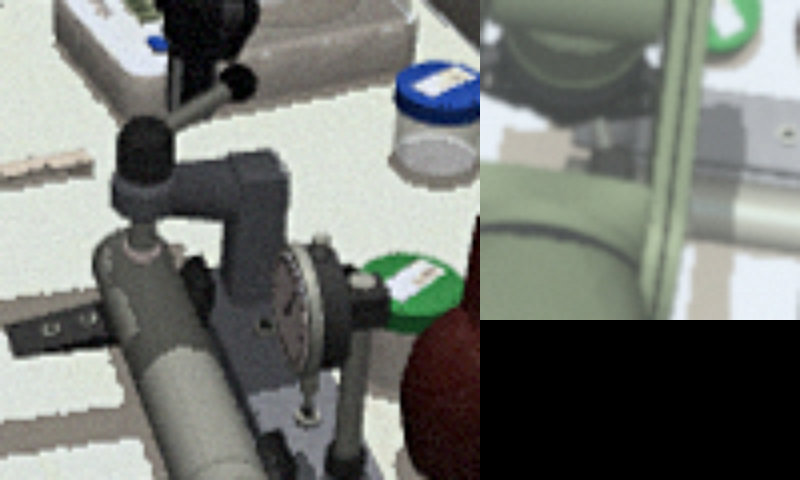

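The side view shows the hub down on the boss and the pad on the roller, and the force has climbed to 14 N, so the screw is bottomed. Now I lift over the lever to its clockwise side.

Emit:
jog_arm --increments '[[1,[-0.004,-0.004,0],[0,0,0]],[1,[-0.004,-0.004,0],[0,0,0]],[1,[0,0,-0.031],[0,0,0]],[1,[0,0,-0.031],[0,0,0]],[1,[0,0,0],[0,0,0]],[1,[0.0054,0.0167,0],[0,0,0]],[1,[0.0054,0.0167,0],[0,0,0]],[1,[0.0054,0.0167,0],[0,0,0]],[1,[0,0,0],[0,0,0]],[1,[0,0,0.02],[0,0,0]],[1,[0,0,0.02],[0,0,0]],[1,[0,0,0.02],[0,0,0]],[1,[0,0,0],[0,0,0]]]'

```text
time_s: 17.7
tcp_pos: [671.7, -54.2, 98.3]
tool_rot: [[0.99, -0.142, -0.01], [-0.142, -0.99, 0.002], [-0.01, -0.001, -1.0]]
ft_force: [-1.9, -0.1, -0.9]
gripper_width: -0.1
finger_force: 0.0
```

```bash
python3 -c "
from h import *;st()
th=np.r_[-.3+.12*np.arange(0,15)];print(th[-1]);q=H+45*np.c_[np.cos(th),np.sin(th)];print(q[-1])
print([[round(float(a)/1000,4),round(-float(b)/1000,4)] for a,b in np.diff(q,axis=0)])"
```

```text
t 17.7 p [37.3 55.3] z 98.3 th -0.347 r 41.8 tilt [-0.01  -0.001 -1.   ] f rest [-1.9 -0.4] ccw-tang f -1.0
1.38
[  6.53383741 113.68340887]
[[0.0013, -0.0052], [0.0006, -0.0054], [0.0, -0.0054], [-0.0006, -0.0054], [-0.0013, -0.0052], [-0.0019, -0.0051], [-0.0025, -0.0048], [-0.003, -0.0045], [-0.0036, -0.0041], [-0.004, -0.0036], [-0.0044, -0.0031], [-0.0048, -0.0025], [-0.005, -0.002], [-0.0052, -0.0013]]
```

Emit:
jog_arm --increments '[[1,[0.0013,-0.0052,-0.002],[0,0,0]],[1,[0.0006,-0.0054,0],[0,0,0]],[1,[0,-0.0054,0],[0,0,0]],[1,[-0.0006,-0.0054,0],[0,0,0]],[1,[-0.0013,-0.0052,0],[0,0,0]],[1,[-0.0019,-0.0051,0],[0,0,0]],[1,[-0.0025,-0.0048,0],[0,0,0]],[1,[-0.003,-0.0045,0],[0,0,0]],[1,[-0.0036,-0.0041,0],[0,0,0]],[1,[-0.004,-0.0036,0],[0,0,0]],[1,[-0.0044,-0.0031,0],[0,0,0]],[1,[-0.0048,-0.0025,0],[0,0,0]],[1,[-0.005,-0.002,0],[0,0,0]],[1,[-0.0052,-0.0013,0],[0,0,0]],[1,[0,0,0],[0,0,0]],[1,[0,0,0],[0,0,0]]]'

```text
time_s: 19.03
tcp_pos: [649.1, 8.5, 106.4]
tool_rot: [[0.99, -0.141, -0.0], [-0.141, -0.99, 0.001], [-0.001, -0.001, -1.0]]
ft_force: [0.2, 0.4, -0.6]
gripper_width: 0.2
finger_force: 0.1
```

```bash
python3 -c "from h import *;st()"
```

```text
t 19.0333 p [  6.1 114.2] z 106.4 th 1.391 r 45.4 tilt [-0.001 -0.001 -1.   ] f rest [0.1 0.5] ccw-tang f -0.0
```

Emit:
jog_arm --increments '[[1,[-0.003,0,0.001],[0,0,0]],[1,[-0.003,0,0],[0,0,0]]]'

```text
time_s: 19.2
tcp_pos: [644.1, 8.7, 105.5]
tool_rot: [[0.99, -0.141, 0.001], [-0.141, -0.99, 0.0], [0.001, -0.0, -1.0]]
ft_force: [1.2, -0.9, 0.4]
gripper_width: -0.1
finger_force: 0.8
```

Emit:
jog_arm --increments '[[1,[-0.0028,0,0],[0,0,0]],[1,[0,0,0],[0,0,0]],[1,[0,0,0],[0,0,0]]]'

```text
time_s: 19.45
tcp_pos: [640.5, 9.1, 105.2]
tool_rot: [[0.99, -0.141, -0.001], [-0.141, -0.99, 0.0], [-0.001, -0.0, -1.0]]
ft_force: [0.7, 0.3, -0.9]
gripper_width: 0.1
finger_force: 0.4
```

```bash
python3 - <<'E'
from h import *
st()
sd=manip.get_image("side");cv2.imwrite("pics/side7.png",sd)
c=manip.camera_info("side")
for s in(0,.785,1.57,2.36,6.17):
    a=.45+s;p=H+56*np.array([np.cos(a),np.sin(a)]);print(s,"ball px",np.round(pix("side",(*(N+R@p),121.4+s*10/6.283),c),1))
def blobs(im):
    m=(im[215:300,300:420].max(2)<45).astype(np.uint8)
    n,l,stt,cen=cv2.connectedComponentsWithStats(m)
    return [(stt[i].tolist(),(cen[i]+[300,215]).round(1).tolist()) for i in range(1,n) if stt[i][4]>25]
for f in("side0","side6","side7"):print(f,blobs(cv2.imread(f"pics/{f}.png")))
E
```

```text
t 19.45 p [ -2.5 113.5] z 105.2 th 1.581 r 44.0 tilt [-0.001 -0.    -1.   ] f rest [0.6 0.3] ccw-tang f -0.6
0 ball px [367.5 240.7]
0.785 ball px [348.  234.4]
1.57 ball px [326.9 236.4]
2.36 ball px [315.6 245.6]
6.17 ball px [369.8 237.7]
side0 [([59, 18, 17, 14, 78], [370.1, 237.8]), ([109, 28, 11, 8, 33], [413.2, 246.8]), ([20, 30, 64, 55, 1098], [359.2, 276.5]), ([87, 66, 33, 19, 217], [397.6, 292.8])]
side6 [([48, 0, 27, 33, 598], [361.3, 228.6]), ([39, 34, 15, 18, 219], [345.8, 257.6]), ([38, 48, 44, 34, 527], [366.3, 277.2]), ([88, 66, 32, 19, 177], [398.7, 294.1]), ([54, 69, 10, 16, 103], [359.3, 291.3]), ([21, 70, 18, 15, 52], [331.8, 295.7])]
side7 [([24, 0, 32, 31, 532], [340.4, 227.5]), ([38, 33, 44, 50, 773], [360.3, 271.2]), ([87, 66, 26, 19, 182], [397.3, 293.2]), ([19, 69, 21, 16, 83], [332.0, 295.4]), ([52, 69, 12, 16, 104], [359.0, 291.6])]
```

Emit:
jog_arm --increments '[[1,[0.004,0,0],[0,0,0]],[1,[0.006,0,0],[0,0,0]],[1,[0,0,-0.03],[0,0,0]],[1,[0,0,-0.03],[0,0,0]],[1,[0,0,-0.03],[0,0,0]],[1,[0,0,-0.03],[0,0,0]],[1,[-0.02,-0.03,0],[0,0,0]],[1,[-0.02,-0.03,0],[0,0,0]],[1,[-0.03,-0.02,0],[0,0,0]],[1,[-0.035,0,0],[0,0,0]],[1,[-0.035,0,0],[0,0,0]],[1,[-0.035,0,0],[0,0,0]],[1,[0,0,0],[0,0,0]],[1,[0,0,0],[0,0,0]]]'

```text
time_s: 20.67
tcp_pos: [487.1, 111.8, 224.8]
tool_rot: [[0.99, -0.14, -0.001], [-0.14, -0.99, -0.0], [-0.001, 0.0, -1.0]]
ft_force: [0.6, 0.7, -0.0]
gripper_width: -0.3
finger_force: 0.0
```

```bash
cat > m.py <<'E'
from h import *
import sys
k=sys.argv[1]; st()
sd=manip.get_image("side");cv2.imwrite(f"pics/side{k}.png",sd);t=manip.get_image("top");cv2.imwrite(f"pics/top{k}.png",t)
c=manip.camera_info("side");ct=manip.camera_info("top")
for s in(1.2,1.4,1.57,1.75,1.95):
    a=.45+s;p=H+56*np.array([np.cos(a),np.sin(a)]);w=(*(N+R@p),121.4+s*10/6.283);print(s,"side",np.round(pix("side",w,c),1),"top",np.round(pix("top",w,ct),1))
def blobs(im,x0,x1,y0,y1,th,A):
    m=(im[y0:y1,x0:x1].max(2)<th).astype(np.uint8)
    n,l,q,cen=cv2.connectedComponentsWithStats(m)
    return [((q[i]+[x0,y0,0,0,0]).tolist(),(cen[i]+[x0,y0]).round(1).tolist()) for i in range(1,n) if q[i][4]>A]
print("side",blobs(sd,300,375,215,275,45,25));
for th in(60,75,90):print("top",th,blobs(t,330,375,190,240,th,6))
for th in(60,75,90):print("top0",th,blobs(cv2.imread("pics/top0.png"),330,375,190,240,th,6))
E
python3 m.py 8
```

```text
t 20.6667 p [-168.8  193.7] z 224.8 th 2.502 r 208.0 tilt [-0.001  0.    -1.   ] f rest [0.5 0.7] ccw-tang f -0.9
1.2 side [336.3 234.4] top [333.7 224. ]
1.4 side [331.  235.3] top [333.9 228.9]
1.57 side [326.9 236.4] top [334.8 232.9]
1.75 side [323.1 238. ] top [336.6 236.9]
1.95 side [319.6 240.2] top [339.4 240.9]
side [([324, 231, 10, 10, 61], [327.7, 235.5]), ([338, 248, 37, 27, 451], [352.0, 264.1])]
top 60 []
top 75 [([332, 230, 6, 6, 31], [334.5, 232.4]), ([354, 230, 5, 3, 9], [356.1, 231.2])]
top 90 [([352, 221, 14, 15, 110], [358.7, 227.2]), ([331, 229, 8, 7, 40], [334.4, 232.3])]
top0 60 []
top0 75 [([350, 198, 6, 6, 33], [352.6, 200.6]), ([353, 227, 10, 6, 27], [357.8, 229.5]), ([352, 236, 8, 4, 27], [356.1, 237.5])]
top0 90 [([349, 197, 8, 8, 42], [352.5, 200.6]), ([351, 219, 15, 21, 191], [357.8, 229.1])]
```

Both views put the ball within 1 px of where a quarter turn should be: side (327.7,235.5), top (334.4,232.3), so the screw is at about 1.55 rad. One last numeric check of the roller and the bystanders, then I hand in.

```bash
python3 - <<'E'
from h import *
a=cv2.imread("pics/top0.png");b=cv2.imread("pics/top8.png")
for nm,(x,y,w,h) in dict(pot=(370,172,28,28),loupe=(434,240,24,22),screwdr=(450,255,20,40),orange=(152,280,95,34),blower=(402,177,28,28)).items():
    d=cv2.absdiff(a,b)[y:y+h,x:x+w].max(2);print(nm,d.mean().round(1),(d>40).sum())
def m(f):
    i=cv2.imread(f)[325:370,345:400]; k=(i.max(2)<40).astype(np.uint8);n,l,q,c=cv2.connectedComponentsWithStats(k)
    return [(q[j][4].item(),(c[j]+[345,325]).round(1).tolist()) for j in range(1,n) if q[j][4]>15]
print(m("pics/side6.png"),m("pics/side8.png"))
# roller left/right end in top8 (bright strip)
for y in(-105,-100,-95,-90,95,100,105):
    u,v=pix("top",(*(N+R@[0,y]),35));print(y,b[int(round(v)),int(round(u))].tolist())
print(manip.close_job())
E
```

```text
pot 6.7 0
loupe 6.7 0
screwdr 7.8 0
orange 13.3 330
blower 5.5 0
[(154, [379.3, 337.5]), (62, [394.9, 336.3]), (88, [351.2, 347.8]), (134, [368.1, 348.5]), (86, [370.2, 366.6])] [(161, [379.3, 337.5]), (67, [395.2, 336.1]), (102, [351.0, 347.8]), (137, [368.0, 348.6]), (33, [392.7, 350.2]), (86, [370.2, 366.6])]
-105 [172, 167, 162]
-100 [144, 147, 143]
-95 [150, 158, 153]
-90 [141, 148, 143]
95 [119, 123, 120]
100 [134, 140, 139]
105 [135, 142, 140]
the job is handed in; nothing more can be done
None
```

The roller is seated in both notches, centred to within a few mm. The keeper screw was bottomed and then backed off about a quarter turn (roughly 1.55 rad), and the job is handed in at about 21 s. The pot, loupe, screwdriver and blower show no change in the top view. The orange roller's patch did change, most likely the arm's shadow, since the arm never went near it. I did not check the caliper the same way.

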